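# Load the bench screw press and nip the blank under its platen

## Task

The bench screw press has been left wound down too low for the next job: wind its T-bar to raise the platen, then slide the laminated wood blank flat along the feed board until its long side lies flush along the guide rail and its end is fully home against the end stop, under the platen. Then wind the T-bar down until the platen is firmly nipped down on the blank, and let go. Leave everything else on the bench where it is.

Things in the scene. Friction and masses are not known exactly. Their poses are not given: they have to be found in the camera images.
- press: The bench screw press, fixed: a grey-topped plywood feed board 300 x 530 x 18 mm carrying a green crosshead on two steel columns. Origin: underside of the board on the vertical screw's axis; z up; +y runs along the guide rail to the end stop; +x points from the rail across the board. Board: x -150 to 150, y -400 to 130 mm, top at z = 18 mm. Blank home: its centre at x 0, y -15 mm.
- rail (a point): Guide rail: an aluminium bar along the press's y, 12 mm thick, 14 mm high above the board; the blank goes on its +x side. The point is the middle of its top edge on that face: press frame x -35, y -135, z 32 mm. The face runs from y -360 to +90 mm.
- stop (a point): End stop: an aluminium bar square to the rail, 12 mm thick, 14 mm high above the board, beyond the platen. The point is the middle of its top edge on the face that meets the blank: press frame x 0, y 80, z 32 mm. The face runs from x -47 to +47 mm.
- crosshead (a point): Middle of the crosshead's top, on the screw axis, press frame z 155 mm. Crosshead: 250 mm in x, 44 mm in y with a round boss 68 mm across at its middle, z 115 to 155 mm; a brass nut 38 mm across on it reaches z 161 mm. Columns: 22 mm thick, at x -100 and +100, y 0, on feet 50 x 60 x 8 mm; 28 mm nuts on top reach z 167 mm.
- tbar (a joint): T-bar angle in rad, counter-clockwise from above positive: raises platen, screw and T-bar together. Platen height = 0.018 x angle / (2 pi); range 0 to 20.9. At every multiple of pi the bar lies along the press's x. Turning takes 0.12 N m (under 3 N near its ends); it stays where left. It stops dead once the platen bears on the blank: 5 N more near its end nips well.
- bar_mid (a point): Middle of the T-bar, on the screw axis, 166 mm above the platen's underside. The bar is a straight round steel bar 14 mm thick, 108 mm long between the centres of its black ball ends (19 mm across), at the very top of the screw; below it is only the screw, 16 to 21 mm thick. Turn it by pushing an arm round or by gripping it from above.
- bar_end (a point): Centre of the black ball at one end of the T-bar, 54 mm from the screw axis (the end on the press's +x side at angle 0).
- platen: The platen: a flat steel plate 64 (x) x 120 (y) x 16 mm under the crosshead, on the screw axis; it only slides up and down with the screw, 18 mm per turn. Origin: centre of its underside; axes as the press. That underside can stand 0 to 60 mm above the board's top; the 36 mm high blank passes under it when it is more than about 38 mm above the board.
- blank_center (a point): Centre of the loose blank: a block of six light and dark wood plies, 70 (its x) x 190 (its y) x 36 mm (z), about 0.3 kg, lying flat on the feed board in front of the press's opening, out of line with the rail.
- glue: A white plastic glue bottle with an orange spout, 62 mm across, 190 mm tall, standing on the feed board behind the press (origin: centre of its foot). To be left alone.
- tape: A roll of paper masking tape, 92 mm across, 25 mm high, lying on the feed board on the robot's side of the guide rail (origin: centre of its underside). To be left alone.
- tin: A steel tin, 84 mm across, 100 mm tall, standing on the bench beyond the feed board (origin: centre of its foot). To be left alone.
- pencils: A steel pot of pencils, 74 mm across, 100 mm tall, pencils reaching 180 mm, standing on the bench beyond the feed board (origin: centre of its foot). To be left alone.
- chisel: A chisel with a dark wooden handle, 25 mm thick, 220 mm long, lying on the bench (origin near its middle, at bench height). To be left alone.
- square: A try square, dark wooden stock 110 mm, steel blade 150 mm, 18 mm high, lying on the bench (origin: end of the stock, at bench height). To be left alone.
- offcut: A wood offcut 90 x 45 x 32 mm lying on the bench (origin: centre of its underside). To be left alone.
Mind the look-alikes: they are no part of the job. Of the things that look like the part that bears blank_center, the larger one is meant.

How it is judged:
On the way, in this order (a step that is already met when the one before it is completed fails the run):
1. the platen has been wound up clear of the blank's height (its underside more than 36.5 mm above the feed board) (z of platen in the frame of press above 0.0545 m), for 0.1 s.
2. the blank lies flat on the feed board, long side flush along the guide rail and end home against the end stop (within 3 mm, 1.4 degrees), with the platen not yet bearing on it (x of blank_center in the frame of press between -0.004 and 0.003 m and y of blank_center in the frame of press between -0.018 and -0.011 m and z of blank_center in the frame of press below 0.039 m and angle between the y axis of blank_center and the y axis of press, either way round below 0.025 rad and contact force between platen and blank below 1 N), for 0.2 s.
At the end, for the whole second after the job is handed in: The blank lies still and flat, flush along the guide rail and home against the end stop (within 3 mm and 1.4 degrees), and the platen, with the T-bar let go, presses on it with more than 10 N (x of blank_center in the frame of press between -0.004 and 0.003 m and y of blank_center in the frame of press between -0.018 and -0.011 m and z of blank_center in the frame of press below 0.039 m and angle between the y axis of blank_center and the y axis of press, either way round below 0.025 rad and contact force between platen and blank above 10 N and angle between blank_center's own z axis and vertical below 0.03 rad and linear speed of blank below 0.01 m/s); the robot touches nothing.
It fails at once if anything else on the bench (glue bottle, tape, tin, pencil pot, chisel, square, offcut) is shifted by more than 20 mm (distance of any of glue, tape, tin, pencils, chisel, square, offcut from where it was at the start of the episode above 0.02 m).
It also fails if it takes over 67 s, if anything falls off the work surface, if the arm or the gripper's body presses on something with over 40 N, if the wrist force passes 120 N, or if a joint passes its speed limit or range.

## Robot

A 6-joint arm with a two-finger parallel gripper is mounted at the origin on the work surface. World frame = base frame: x ahead of the robot, y to its left, z up, the work surface at z = 0. Lengths are in m, angles in rad, forces in N, time in s.
With the tool pointing down it reaches from about 0.25 to 0.8 m from the base axis. Payload 3.9 kg.
Tool frame: the origin (TCP) lies midway between the tips of the shut fingers; the grasp point (between the pads) lies 19 mm behind it (tcp_to_grasp is the distance from the TCP to the grasp point, in m); z points along the fingers, y is the direction in which the jaws open and shut (so a half turn about z gives the same grasp; the last joint's range is limited). The gripper opens to 85 mm and grips with 20 to 120 N. Pads are 22 mm wide; open, the fingers measure 114 mm over their backs; the gripper's body (76 mm by 85 mm) begins 54 mm behind the grasp point. The pads swing forward as they close: fully open they stand 13 mm farther back than shut.
Start: joints at [1.302, 0.26, -0.138, 1.173, 0, 1.571], TCP at [0.139, 0.506, 0.231] pointing down, gripper open.
Joint ranges: [-2.78, 2.78], [-0.83, 1.72], [-1.28, 1.37], [-1.9, 2.12], [-1.57, 1.48], [-3.14, 3.14]. Speed limits (rad/s): [2.57, 2.57, 3.14, 3.14, 3.14, 3.14].

## Interface

Orientations are given as [roll, pitch, yaw] about the fixed x, y, z axes, in that order (R = Rz(yaw) Ry(pitch) Rx(roll)).
In Python, from cell import * gives the robot as it stands. The module is installed in compiled form; this text tells all that it offers.
- The arm moves only by the tool jog_arm, never from a script. Its argument "moves" is a list of rows, each a list of 5 numbers: the opening, from 0 (shut) to 1 (fully open), then the shift along the tool's x, y, z scaled (see below), then the turn about the tool's z scaled (see below). In form: [[gripper, x, y, z, yaw], ...]. A call has exactly 5 rows; each row is the pose to reach, as a shift and turn from the pose measured when the call began, along the tool's axes at that moment; what a row does not reach only later rows make up. The controller multiplies each number of a shift by 500 mm and each number of a turn by 30 degrees. A row lasts 1/10 s, in which the tool goes at most 50 mm and 8.59 degrees, less where a joint would pass 70% of its speed; a pose out of reach is approached as far as the arm can. A call with a number of a shift or a turn outside -1 to 1 is refused whole. A call with a gripper value outside its range is refused whole. The fingers move at their own pace and stop on an object; "squeeze" is the grip in N (left out, the last holds). Time passes only in rows, so rows that repeat a pose let the fingers close, or fill a call up. It gives the time, the measured TCP pose, the force and the opening at its end, in the units of the state.
- state(): the state, without advancing time (a new reading comes with each control period).
- snapshot(name): name is "side" or "top"; returns a dict with "pixels" (420x560x3 uint8, blue, green, red), "mtx" (3x3 intrinsics, pixels), "rvec" (rotation vector, rad) and "tvec" (3), from world to camera coordinates, as OpenCV has them. Camera axes: x right, y down, z forward; pixel columns grow to the right and rows downward; lengths in m; the calibration is good to about 2 mm. A picture is of the moment at which its call begins. There is no depth.
- sign_off(): hands the job in, once; it reports no verdict.
The state is a dict: "time_s": time; "q": joint angles; "joint_vel": joint speeds; "effort": joint torques, N m; "position": TCP position; "orientation": TCP orientation; "wrist_force": force on the tool from outside, world axes, zero at the start; "moment": the same for the moment, N m; "width": opening from 0.0 (shut) to 1.0 (fully open).
Only numpy, scipy, OpenCV 4.12 (cv2) and the standard library are available. Lean on these libraries where they do the work, as an engineer would, in place of code of your own. Each camera call takes 0.05 s, during which the arm holds its last target. There are 200 camera calls.

## Working session

There is one attempt and no reset: what is moved stays moved. The work goes in short steps, Python scripts to look and compute and a tool call to move; the robot and the scene stay as the last step left them, time stands still between calls to the robot, and variables do not carry over. Pictures are saved under pics/ and viewed, about 8 in all and at most 12, crops included, and the job is handed in when it is done.

Besides the shell and the picture viewer there is one more tool, called after "Call:" as name(argument=value, ...) on one line, values as JSON. jog_arm: Moves the arm, as the interface text tells. Its arguments: {"type":"object","properties":{"moves":{"type":"array","items":{"type":"array","items":{"type":"number"}}},"squeeze":{"type":"number"}},"required":["moves"]}

```bash
mkdir -p pics; cat > h.py <<'E'
from cell import *
import numpy as np, cv2, pickle
def snap(n,f):
    s=snapshot(n); cv2.imwrite('pics/'+f+'.png',s['pixels']); pickle.dump(s,open('pics/'+f+'.pkl','wb')); return s
def load(f): return pickle.load(open('pics/'+f+'.pkl','rb'))
def ray(s,uv,z):
    R,_=cv2.Rodrigues(np.array(s['rvec'],float)); t=np.array(s['tvec'],float).ravel()
    c=-R.T@t; d=R.T@np.linalg.solve(np.array(s['mtx']),np.array([uv[0],uv[1],1.]))
    return c+d*(z-c[2])/d[2]
def proj(s,P):
    return cv2.projectPoints(np.array(P,float).reshape(-1,1,3),np.array(s['rvec'],float),np.array(s['tvec'],float),np.array(s['mtx']),None)[0].reshape(-1,2)
E
python3 - <<'E'
from h import *
a=snap('top','t0');b=snap('side','s0');print(state())
for s in(a,b):
    R,_=cv2.Rodrigues(np.array(s['rvec']));print(-R.T@np.array(s['tvec']).ravel(),s['mtx'][0])
E
```

```text
{'time_s': 0.1, 'q': array([ 1.30197877e+00,  2.60619530e-01, -1.39271957e-01,  1.17270319e+00,
        1.59536705e-05,  1.57076926e+00]), 'joint_vel': array([-0.00028362, -0.00075207,  0.00405816, -0.00022043,  0.00071079,
       -0.00038707]), 'effort': array([ 1.91168139e-03, -4.06507587e+01,  2.54526991e+01,  1.00271075e-02,
        1.76989793e-04,  1.06198954e-05]), 'position': array([0.13926324, 0.50553849, 0.23053545]), 'orientation': array([-3.13979430e+00, -1.60023120e-05,  2.87280213e+00]), 'wrist_force': array([ 0.71613062, -0.17582046,  0.86514898]), 'moment': array([0.03183039, 0.00554749, 0.00834289]), 'width': 0.9974713079929739}
[ 4.32818617e-01 -1.40880668e-04  1.27696386e+00] [404.63323981   0.         276.35723217]
[ 0.87823747 -1.11372885  0.98729309] [439.77515317   0.         283.01477798]
```

View pics/t0.png

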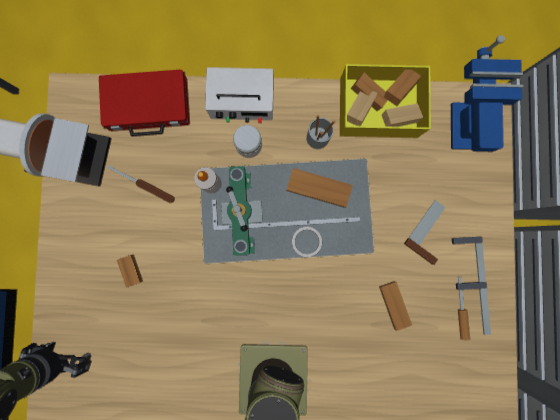

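View pics/s0.png

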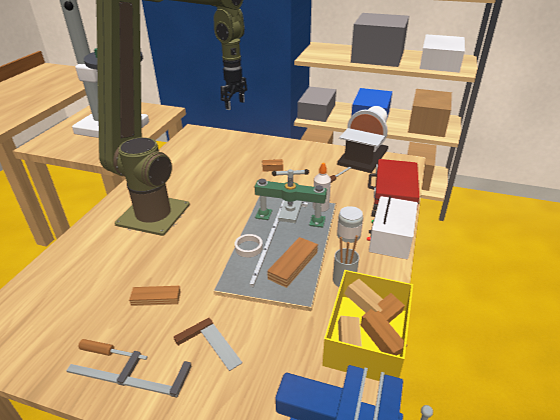

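```bash
python3 - <<'E'
from h import *
s=load('t0');c=s['pixels'][150:270,195:380];cv2.imwrite('pics/c1.png',cv2.resize(c,None,fx=4.3,fy=4.3,interpolation=cv2.INTER_CUBIC))
s=load('s0');c=s['pixels'][155:310,210:345];cv2.imwrite('pics/c2.png',cv2.resize(c,None,fx=3.8,fy=3.8,interpolation=cv2.INTER_CUBIC))
E
```

```text
(no output)
```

View pics/c1.png

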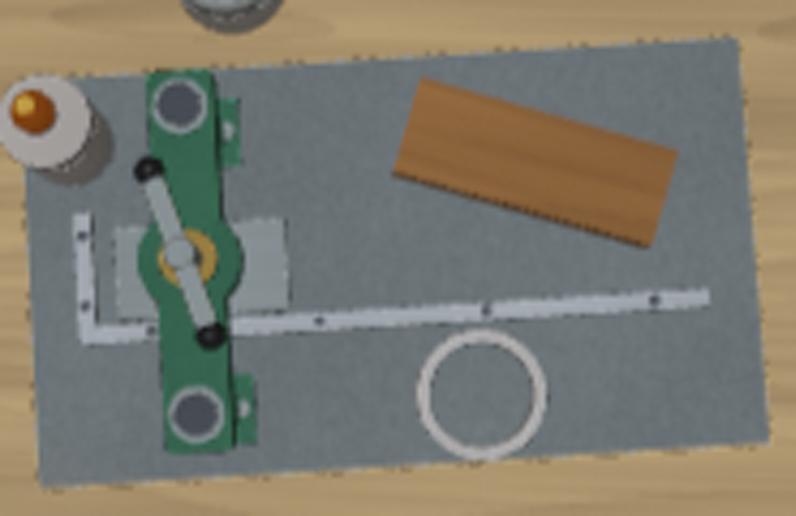

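View pics/c2.png

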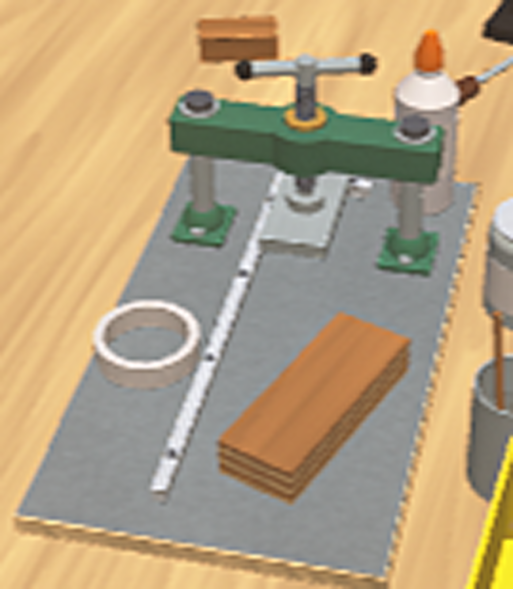

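```bash
cat > m.py <<'E'
from h import *
from scipy.optimize import least_squares as LS
T=lambda u:np.array(u,float)/4.3+[195-.4,150-.4]
S=lambda u:np.array(u,float)/3.8+[210-.4,155-.4]
def W(p,P):
    P=np.atleast_2d(np.array(P,float))/1000
    c,s=np.cos(p[2]),np.sin(p[2]);return np.c_[p[0]+c*P[:,0]-s*P[:,1],p[1]+s*P[:,0]+c*P[:,1],P[:,2]]
E
python3 - <<'E'
from m import *
a=load('t0');b=load('s0')
tp=T([(738,38),(768,441),(42,487),(709,291),(180,105),(196,413),(187,256),(93,326)]);tP=[(150,-400,18),(-150,-400,18),(-150,130,18),(-35,-360,32),(100,0,167),(-100,0,167),(0,0,161),(-35,80,32)]
sp=S([(18,520),(385,580),(476,183),(200,98),(415,125)]);sP=[(-150,-400,18),(150,-400,18),(150,130,18),(-100,0,167),(100,0,167)]
f=lambda p:np.r_[(proj(a,W(p,tP))-tp).ravel(),(proj(b,W(p,sP))-sp).ravel()]
r=LS(f,[.45,.1,0.],loss='soft_l1');p=r.x;print('press',p,np.round(f(p).reshape(-1,2),1).tolist())
np.save('press.npy',p)
for n,i,j in(('-xend',(211,336),(244,69)),('+xend',(149,168),(368,63)),('mid',(180,252),(306,62))):
    g=lambda X:np.r_[proj(a,X)[0]-T(i),proj(b,X)[0]-S(j)]
    r=LS(g,[.45,.1,.2],x_scale=.1);print(n,r.x,np.round(r.fun,1))
tp=T([(423,77),(678,151),(650,247),(393,174)]);sp=S([(410,345),(293,474),(218,442),(345,314)])
bP=[(35,95,54),(35,-95,54),(-35,-95,54),(-35,95,54)]
f=lambda p:np.r_[(proj(a,W(p,bP))-tp).ravel(),(proj(b,W(p,bP))-sp).ravel()]
r=LS(f,[.5,-.1,-.3]);print('blank',r.x,np.round(r.fun,1))
c,s=np.cos(p[2]),np.sin(p[2]);R=np.array([[c,-s],[s,c]])
print('in press mm',1000*R.T@(r.x[:2]-p[:2]),np.degrees(r.x[2]-p[2]))
E
```

```text
press [0.50721163 0.10565847 0.08295952] [[0.5, -0.9], [1.1, 1.0], [-1.2, 0.9], [0.0, -0.6], [-0.3, -0.5], [-0.1, 0.3], [0.2, 0.5], [0.6, 0.0], [-1.4, -1.0], [0.9, -0.0], [1.1, 0.1], [-0.0, -0.2], [0.3, -0.6]]
-xend [0.45597254 0.08515315 0.21285045] [ 0.1  0.2  0.2 -0. ]
+xend [0.55840225 0.12612116 0.21344159] [ 0.   0.1  0.2 -0. ]
mid [0.50689212 0.10520965 0.21742875] [ 0.   0.1  0.1 -0. ]
blank [ 0.58881526 -0.1291774  -0.26670262] [-0.2 -0.3  0.4  0.1  0.7 -0.2  0.3 -1.   0.4 -1.4 -0.4  0.  -0.1 -0.5
 -0.9 -0.6]
in press mm [  61.86344484 -240.79026025] -20.034164746426676
```

```bash
cat > d.py <<'E'
import sys
from m import *
# usage: d.py x y z(mm, press) yawdeg(press, tool x vs press y) -> delta in tool axes /500, turn/30
p=np.load('press.npy');st=state();y=st['orientation'][2];P=st['position']
c,s=np.cos(p[2]),np.sin(p[2]);l=P[:2]-p[:2]
print('t',round(st['time_s'],2),'now',np.round(1000*np.array([c*l[0]+s*l[1],-s*l[0]+c*l[1],P[2]]),1),'yaw',round(np.degrees(y-p[2])-90,2),'F',np.round(st['wrist_force'],1),'w',round(st['width'],3),'q',np.round(st['q'],2))
if len(sys.argv)>1:
    x,yy,z,a=map(float,sys.argv[1:5]);d=W(p,(x,yy,z))[0]-P
    X=np.array([np.cos(y),np.sin(y)]);Y=np.array([np.sin(y),-np.cos(y)])
    print(np.round([d[:2]@X/.5,d[:2]@Y/.5,-d[2]/.5,(np.degrees(y-p[2])-90-a)/30],4))
E
python3 d.py -30 23 250 0
```

```text
t 0.1 now [-333.5  429.   230.5] yaw 69.85 F [ 0.7 -0.2  0.9] w 0.997 q [ 1.3   0.26 -0.14  1.17  0.    1.57]
[-0.8497 -0.5531 -0.0389  2.3282]
```

Candidates for the blank, with top-view pixels:
- block on the feed board (320,188)
- loose block on the bench (396,306)
- offcut (130,271)
- blocks in the yellow bin (372,88), (403,85), (362,107), (403,115)

I choose the one on the feed board. The close crop shows its plies, and its 70 x 190 size fits within about 1 px. The T-bar is at (237,209), about 17° from the press x axis, with the platen about 28 mm up.

Call:
jog_arm(moves=[[0,-0.08,-0.05,-0.04,0.25],[0,-0.16,-0.1,-0.04,0.5],[0,-0.24,-0.15,-0.04,0.75],[0,-0.32,-0.2,-0.04,1],[0,-0.4,-0.25,-0.04,1]], squeeze=40)

```text
time_s: 0.6
position: [0.2996, 0.3303, 0.2505]
orientation: [-3.14, 0.001, 2.348]
wrist_force: [0.3, 1.2, -0.3]
width: 0.145
```

```bash
python3 d.py -30 23 250 0
```

```text
t 0.6 now [-188.3  241.1  250.5] yaw 39.76 F [ 0.3  1.2 -0.3] w 0.145 q [ 0.83  0.12 -0.27  1.19 -0.    1.63]
[-5.3780e-01 -3.5600e-02  1.1000e-03  1.3253e+00]
```

Call:
jog_arm(moves=[[0,-0.1,0,0,0.25],[0,-0.2,-0.01,0,0.5],[0,-0.3,-0.02,0,0.75],[0,-0.4,-0.03,0,1],[0,-0.5,-0.036,0,1]])

```text
time_s: 1.1
position: [0.4609, 0.1393, 0.2506]
orientation: [-3.14, 0.002, 1.822]
wrist_force: [-0.1, 1.6, -0.1]
width: -0.001
```

```bash
python3 d.py -30 23 192 0
```

```text
t 1.1 now [-43.4  37.4 250.6] yaw 9.63 F [-0.1  1.6 -0.1] w -0.001 q [ 0.29  0.18 -0.19  1.2  -0.    1.61]
[-0.0328  0.0215  0.1172  0.3209]
```

Call:
jog_arm(moves=[[0,-0.033,0.021,0,0.2],[0,-0.033,0.021,0.03,0.321],[0,-0.033,0.021,0.08,0.321],[0,-0.033,0.021,0.117,0.321],[0,-0.033,0.021,0.117,0.321]])

```text
time_s: 1.6
position: [0.4727, 0.125, 0.1893]
orientation: [-3.134, 0.003, 1.653]
wrist_force: [-0.1, 0.2, 0.4]
width: -0.004
```

```bash
python3 d.py -30 23 192 0
python3 - <<'E'
import numpy as np
r=38
for a0 in range(142,520,90):
    f=lambda a:np.array([r*np.sin(np.radians(a)),r*np.cos(np.radians(a))])/500
    print(a0,[np.round(f(a0+18*i)-f(a0),4).tolist() for i in range(1,6)])
E
```

```text
t 1.6 now [-32.8  22.1 189.3] yaw -0.03 F [-0.1  0.2  0.4] w -0.004 q [ 0.26  0.23 -0.3   1.06 -0.    1.75]
[ 0.0017  0.0056 -0.0055 -0.0009]
142 [[-0.0208, -0.0115], [-0.0441, -0.0161], [-0.0677, -0.0132], [-0.0893, -0.0031], [-0.1067, 0.0131]]
232 [[-0.0115, 0.0208], [-0.0161, 0.0441], [-0.0132, 0.0677], [-0.0031, 0.0893], [0.0131, 0.1067]]
322 [[0.0208, 0.0115], [0.0441, 0.0161], [0.0677, 0.0132], [0.0893, 0.0031], [0.1067, -0.0131]]
412 [[0.0115, -0.0208], [0.0161, -0.0441], [0.0132, -0.0677], [0.0031, -0.0893], [-0.0131, -0.1067]]
502 [[-0.0208, -0.0115], [-0.0441, -0.0161], [-0.0677, -0.0132], [-0.0893, -0.0031], [-0.1067, 0.0131]]
```

Call:
jog_arm(moves=[[0,-0.02,-0.01,0,0],[0,-0.043,-0.012,0,0],[0,-0.066,-0.008,0,0],[0,-0.087,0.002,0,0],[0,-0.105,0.018,0,0]])

```text
time_s: 2.1
position: [0.4844, 0.0736, 0.1905]
orientation: [-3.132, -0.0, 1.654]
wrist_force: [-3.5, 3.6, 1.5]
width: 0.0
```

```bash
python3 d.py -23.4 -29.9 190 0
```

```text
t 2.1 now [-25.4 -30.1 190.5] yaw 0.01 F [-3.5  3.6  1.5] w 0.0 q [ 0.15  0.23 -0.29  1.06  0.    1.64]
[0.0004 0.004  0.0011 0.0003]
```

Call:
jog_arm(moves=[[0,-0.011,0.025,0,0],[0,-0.016,0.048,0,0],[0,-0.013,0.072,0,0],[0,-0.003,0.093,0,0],[0,0.013,0.111,0,0]])

```text
time_s: 2.6
position: [0.5373, 0.0823, 0.1904]
orientation: [-3.128, 0.003, 1.652]
wrist_force: [-5.1, -3.8, 0.2]
width: 0.001
```

```bash
python3 d.py 29.9 -23.4 190 0
```

```text
t 2.6 now [ 28.  -25.8 190.4] yaw -0.08 F [-5.1 -3.8  0.2] w 0.001 q [ 0.15  0.32 -0.16  1.1  -0.    1.64]
[ 0.0048  0.0037  0.0009 -0.0027]
```

Call:
jog_arm(moves=[[0,0.024,0.015,0,0],[0,0.048,0.02,0,0],[0,0.072,0.017,0,0],[0,0.094,0.007,0,0],[0,0.112,-0.009,0,0]])

```text
time_s: 3.1
position: [0.5308, 0.1355, 0.1921]
orientation: [-3.134, 0.007, 1.651]
wrist_force: [4.7, -5.3, 1.0]
width: -0.003
```

```bash
python3 d.py 23.4 29.9 190 0
```

```text
t 3.1 now [ 26.   27.8 192.1] yaw -0.17 F [ 4.7 -5.3  1. ] w -0.003 q [ 0.25  0.32 -0.15  1.1  -0.01  1.74]
[ 0.0041 -0.0052  0.0043 -0.0058]
```

Call:
jog_arm(moves=[[0,0.015,-0.025,0,0],[0,0.02,-0.049,0,0],[0,0.017,-0.073,0,0],[0,0.007,-0.094,0,0],[0,-0.009,-0.112,0,0]])

```text
time_s: 3.6
position: [0.4789, 0.1275, 0.1953]
orientation: [3.14, 0.004, 1.651]
wrist_force: [4.7, 4.4, -0.1]
width: 0.002
```

```bash
python3 d.py -29.9 23.4 190 0
python3 - <<'E'
from h import *
a=snap('top','t1');b=snap('side','s1')
f=lambda s,r:cv2.resize(s['pixels'][r[1]:r[1]+100,r[0]:r[0]+130],None,fx=3,fy=3,interpolation=cv2.INTER_CUBIC)
cv2.imwrite('pics/c3.png',np.hstack([f(a,(195,155)),f(b,(230,150))]))
E
```

```text
t 3.6 now [-26.4  24.1 195.3] yaw -0.14 F [ 4.7  4.4 -0.1] w 0.002 q [ 0.26  0.23 -0.28  1.06 -0.    1.75]
[-0.0015 -0.007   0.0105 -0.0047]
```

View pics/c3.png

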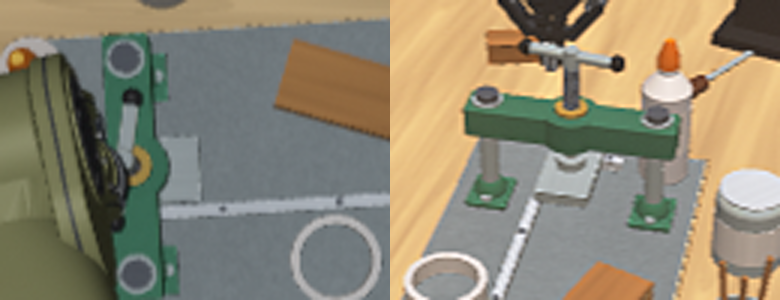

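```bash
cat > bar.py <<'E'
from m import *
def bar(tn,sn,tA,tB,sA,sB):
    a=load(tn);b=load(sn);p=np.load('press.npy');o=[]
    for i,j in((tA,sA),(tB,sB)):
        g=lambda X:np.r_[proj(a,X)[0]-i,proj(b,X)[0]-j]
        r=LS(g,[.45,.1,.2],x_scale=.1);o.append(r.x);print(r.x,np.round(r.fun,1))
    d=o[1]-o[0];print('angle',np.degrees(np.arctan2(d[1],d[0])-p[2]),'h',1000*(o[0]+o[1])[2]/2-184)
E
python3 -c "
from bar import *
bar('t1','s1',(233.0,229),(238.7,186.7),(274.7,165.4),(305.4,170.7))"
```

```text
[0.45138887 0.11151551 0.22590506] [ 0.1  0.3  0.4 -0. ]
[0.56186122 0.09954552 0.23130484] [ 0.1  0.2  0.2 -0. ]
angle -10.937265502023328 h 44.60495122665421
```

Both balls triangulate: the bar is 11° short of the press x axis and the platen is 44.6 mm up, as planned. The top view has the balls at (239,187) and (233,229). I'll leave it there and go to the blank.

Call:
jog_arm(moves=[[0,0.03,-0.01,0,0],[0,0.04,-0.02,-0.06,0],[0,0.02,-0.01,-0.14,0],[0,-0.05,0,-0.16,0],[0,-0.14,0.03,-0.16,0]])

```text
time_s: 4.2
position: [0.4981, 0.058, 0.2785]
orientation: [3.139, 0.006, 1.653]
wrist_force: [0.9, 0.6, -0.7]
width: 0.001
```

```bash
python3 d.py 34.5 -316 150 -20
```

```text
t 4.2 now [-13.1 -46.7 278.5] yaw -0.02 F [ 0.9  0.6 -0.7] w 0.001 q [ 0.12  0.2  -0.09  1.27 -0.01  1.61]
[-0.5385  0.0953  0.257   0.6661]
```

Call:
jog_arm(moves=[[1,-0.1,0.02,0,0.15],[1,-0.2,0.04,0.01,0.3],[1,-0.3,0.06,0.06,0.45],[1,-0.4,0.08,0.12,0.6],[1,-0.5,0.095,0.18,0.666]])

```text
time_s: 4.7
position: [0.5609, -0.1676, 0.2038]
orientation: [3.136, 0.005, 1.302]
wrist_force: [0.9, 0.2, 0.4]
width: 0.847
```

```bash
python3 d.py 34.5 -316 80 -20
```

```text
t 4.7 now [  30.9 -276.8  203.8] yaw -20.17 F [0.9 0.2 0.4] w 0.847 q [-0.29  0.37 -0.05  1.15 -0.01  1.55]
[-0.0711  0.0338  0.2476 -0.0056]
```

Call:
jog_arm(moves=[[1,-0.071,0.034,0.08,0],[1,-0.071,0.034,0.17,0],[1,-0.071,0.034,0.22,0],[1,-0.071,0.034,0.22,0],[1,-0.071,0.034,0.22,0]])

```text
time_s: 5.2
position: [0.5681, -0.2075, 0.0946]
orientation: [3.137, 0.006, 1.301]
wrist_force: [-0.3, -0.0, 0.2]
width: 0.999
```

```bash
python3 d.py 34.5 -316 30 -20
python3 - <<'E'
from h import *
a=snap('top','t2');b=snap('side','s2')
f=lambda s,r:cv2.resize(s['pixels'][r[1]:r[1]+120,r[0]:r[0]+130],None,fx=3,fy=3,interpolation=cv2.INTER_CUBIC)
cv2.imwrite('pics/c4.png',np.hstack([f(a,(255,150)),f(b,(220,200))]))
E
```

```text
t 5.2 now [  34.7 -317.1   94.6] yaw -20.18 F [-0.3 -0.   0.2] w 0.999 q [-0.35  0.48 -0.18  0.91 -0.01  1.49]
[ 0.0019 -0.0012  0.1293 -0.0061]
```

View pics/c4.png

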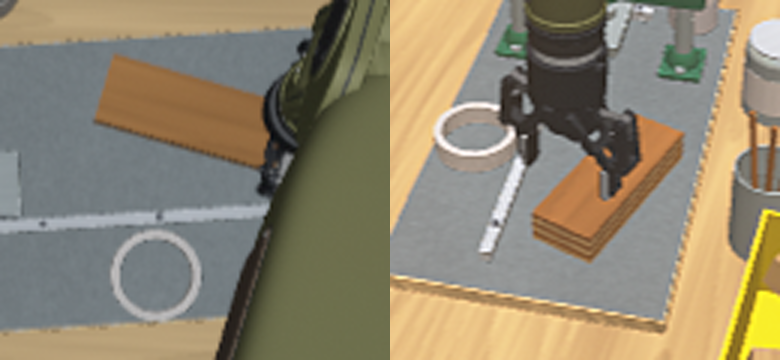

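The open fingers straddle the rear of the blank, at side-crop (528,160) and (610,190). Lowering.

Call:
jog_arm(moves=[[1,0,0,0.04,0],[1,0,0,0.08,0],[1,0,0,0.11,0],[1,0,0,0.128,0],[1,0,0,0.128,0]])

```text
time_s: 5.8
position: [0.5707, -0.2079, 0.033]
orientation: [3.132, 0.006, 1.303]
wrist_force: [-0.1, 0.6, 0.9]
width: 0.999
```

Call:
jog_arm(moves=[[0.6,0,0,0,0],[0.6,0,0,0,0],[0.6,0,0,0,0],[0.6,0,0,0,0],[0.6,0,0,0,0]], squeeze=30)

```text
time_s: 6.3
position: [0.5714, -0.2081, 0.0348]
orientation: [3.13, 0.006, 1.303]
wrist_force: [-2.2, 1.1, 4.7]
width: 0.815
```

```bash
python3 d.py 34.5 -316 30 -20
```

```text
t 6.3 now [  37.9 -318.    34.8] yaw -20.09 F [-2.2  1.1  4.7] w 0.815 q [-0.35  0.53 -0.26  0.77 -0.01  1.49]
[ 0.0013 -0.0078  0.0097 -0.0028]
```

```bash
python3 d.py 22 -270 33 0
```

```text
t 6.3 now [  37.9 -318.    34.8] yaw -20.09 F [-2.2  1.1  4.7] w 0.815 q [-0.35  0.53 -0.26  0.77 -0.01  1.49]
[ 0.0791 -0.0629  0.0037 -0.6695]
```

Call:
jog_arm(moves=[[0.6,0.016,-0.012,0,-0.14],[0.6,0.032,-0.025,0.002,-0.28],[0.6,0.048,-0.038,0.003,-0.42],[0.6,0.064,-0.05,0.003,-0.56],[0.6,0.079,-0.063,0.003,-0.67]])

```text
time_s: 6.8
position: [0.5551, -0.1629, 0.035]
orientation: [3.126, 0.014, 1.656]
wrist_force: [2.9, -2.6, 3.6]
width: 0.808
```

```bash
python3 d.py 22 -112 33 0
python3 - <<'E'
from h import *
a=snap('top','t3');b=snap('side','s3')
f=lambda s,r:cv2.resize(s['pixels'][r[1]:r[1]+120,r[0]:r[0]+130],None,fx=3,fy=3,interpolation=cv2.INTER_CUBIC)
cv2.imwrite('pics/c5.png',np.hstack([f(a,(225,150)),f(b,(220,200))]))
E
```

```text
t 6.8 now [  25.4 -271.6   35. ] yaw 0.11 F [ 2.9 -2.6  3.6] w 0.808 q [-0.28  0.49 -0.34  0.72 -0.01  1.2 ]
[ 0.3192 -0.0063  0.0041  0.0036]
```

View pics/c5.png

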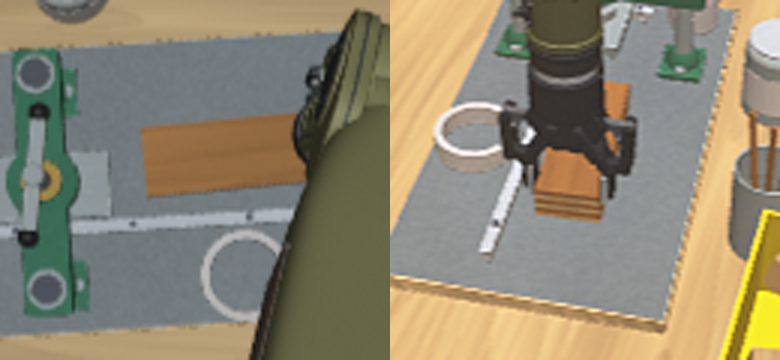

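The blank is gripped and square to the rail. Its front corners are at crop (141,128) and (149,196).

```bash
python3 - <<'E'
from m import *
a=load('t3');p=np.load('press.npy');c,s=np.cos(p[2]),np.sin(p[2])
for u in((141,128),(149,196)):
    P=ray(a,np.array(u)/3+[225-.3,150-.3],.054);l=P[:2]-p[:2];print(1000*np.array([c*l[0]+s*l[1],-s*l[0]+c*l[1]]))
E
```

```text
[ 54.21822491 -94.60523172]
[-15.12889342 -98.49143148]
```

Call:
jog_arm(moves=[[0.6,0.05,0,0,0],[0.6,0.12,0,0,0.02],[0.6,0.2,0,0,0.04],[0.6,0.28,0,0,0.06],[0.6,0.325,0,0,0.07]])

```text
time_s: 7.4
position: [0.5418, 0.0001, 0.035]
orientation: [3.124, 0.016, 1.618]
wrist_force: [0.6, -7.9, 8.5]
width: 0.807
```

```bash
python3 d.py 0 -103 33 -2
```

```text
t 7.4 now [  25.7 -108.    35. ] yaw -2.06 F [ 0.6 -7.9  8.5] w 0.807 q [ 0.01  0.43 -0.44  0.68 -0.02  1.53]
[ 0.0082 -0.0518  0.004  -0.0019]
```

Call:
jog_arm(moves=[[0.6,0,-0.01,0,0],[0.6,0,-0.02,0,0],[0.6,0,-0.03,0,0],[0.6,0,-0.04,0,0],[0.6,0,-0.045,0,0]])

```text
time_s: 7.9
position: [0.5202, -0.0018, 0.0352]
orientation: [3.121, 0.016, 1.616]
wrist_force: [3.7, -0.3, 2.4]
width: 0.811
```

```bash
python3 d.py 0 -103 33 0
python3 - <<'E'
from h import *
a=snap('top','t4');b=snap('side','s4')
f=lambda s,r:cv2.resize(s['pixels'][r[1]:r[1]+120,r[0]:r[0]+130],None,fx=3,fy=3,interpolation=cv2.INTER_CUBIC)
cv2.imwrite('pics/c6.png',np.hstack([f(a,(195,150)),f(b,(230,170))]))
E
```

```text
t 7.9 now [   4.  -108.2   35.2] yaw -2.16 F [ 3.7 -0.3  2.4] w 0.811 q [ 0.01  0.4  -0.49  0.65 -0.02  1.53]
[ 0.0101 -0.0084  0.0043 -0.0722]
```

View pics/c6.png

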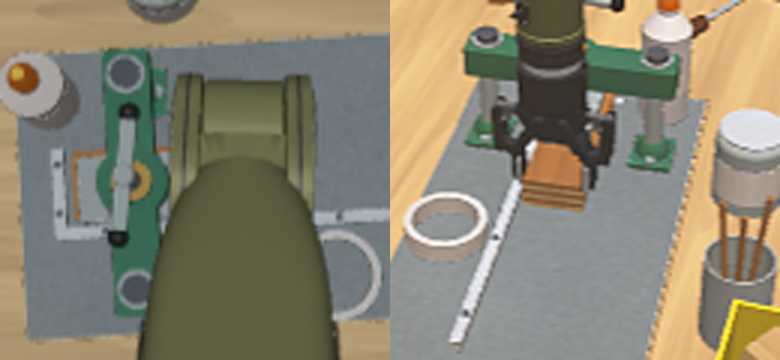

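Front edge at crop (71,190) is a few mm short of the stop, and the side is close to the rail. Easing it home.

Call:
jog_arm(moves=[[0.6,0,-0.006,0,-0.03],[0.6,0,-0.01,0,-0.06],[0.6,0.004,-0.012,0,-0.06],[0.6,0.008,-0.012,0,-0.06],[0.6,0.012,-0.012,0,-0.06]])

```text
time_s: 8.5
position: [0.5155, 0.0018, 0.0353]
orientation: [3.12, 0.022, 1.646]
wrist_force: [5.9, -5.6, 0.6]
width: 0.814
```

```bash
python3 d.py 0 -95 33 0
```

```text
t 8.5 now [  -0.4 -104.2   35.3] yaw -0.46 F [ 5.9 -5.6  0.6] w 0.814 q [ 0.02  0.4  -0.51  0.65 -0.02  1.51]
[ 0.0184  0.0006  0.0046 -0.0154]
```

Call:
jog_arm(moves=[[0.6,0.006,-0.003,0,0],[0.6,0.012,-0.004,0,0],[0.6,0.018,-0.005,0,0],[0.6,0.022,-0.005,0,0],[0.6,0.024,-0.005,0,0]])

```text
time_s: 9.0
position: [0.514, 0.0089, 0.0354]
orientation: [3.117, 0.033, 1.645]
wrist_force: [6.6, -15.7, 0.5]
width: 0.806
```

```bash
python3 d.py 0 -95 33 0
```

```text
t 9.0 now [ -1.3 -96.9  35.4] yaw -0.51 F [  6.6 -15.7   0.5] w 0.806 q [ 0.04  0.39 -0.51  0.64 -0.03  1.53]
[ 0.0039  0.0025  0.0049 -0.0169]
```

Call:
jog_arm(moves=[[0.6,0.008,-0.004,0,0],[0.6,0.014,-0.008,0,0],[0.6,0.018,-0.01,0,0],[0.6,0.018,-0.01,0,0],[0.6,0.018,-0.01,0,0]])

```text
time_s: 9.5
position: [0.5138, 0.0092, 0.0363]
orientation: [3.108, 0.053, 1.641]
wrist_force: [11.6, -23.4, -1.6]
width: 0.807
```

```bash
python3 d.py 0 -95 33 0
```

```text
t 9.5 now [ -1.4 -96.7  36.3] yaw -0.74 F [ 11.6 -23.4  -1.6] w 0.807 q [ 0.05  0.39 -0.52  0.63 -0.05  1.55]
[ 0.0034  0.0027  0.0066 -0.0247]
```

Both directions are firm: 12 N on the rail, 23 N on the stop, and no further motion. Opening and lifting straight up, then back to look.

Call:
jog_arm(moves=[[1,0,0,0,0],[1,0,0,0,0],[1,0,0,0,0],[1,0,0,0,0],[1,0,0,0,0]])

```text
time_s: 10.0
position: [0.5129, 0.0096, 0.0359]
orientation: [3.11, 0.052, 1.642]
wrist_force: [0.1, -0.7, 0.7]
width: 0.998
```

Call:
jog_arm(moves=[[1,0,0,-0.03,0],[1,-0.01,0,-0.1,0],[1,-0.05,0,-0.18,0],[1,-0.1,0,-0.26,0],[1,-0.15,0,-0.35,0]])

```text
time_s: 10.5
position: [0.511, -0.0558, 0.2143]
orientation: [3.112, 0.052, 1.643]
wrist_force: [2.0, 0.3, -0.3]
width: 1.004
```

Call:
jog_arm(moves=[[1,-0.04,-0.04,-0.05,0],[0.5,-0.1,-0.1,-0.12,0],[0,-0.16,-0.18,-0.13,0],[0,-0.2,-0.24,-0.13,0],[0,-0.2,-0.28,-0.13,0]])

```text
time_s: 11.0
position: [0.3744, -0.1641, 0.2807]
orientation: [3.111, 0.053, 1.641]
wrist_force: [0.3, 0.5, 0.5]
width: 0.328
```

```bash
python3 d.py 0 -95 33 0
python3 - <<'E'
from h import *
a=snap('top','t5');b=snap('side','s5')
f=lambda s,r,k:cv2.resize(s['pixels'][r[1]:r[1]+r[3],r[0]:r[0]+r[2]],None,fx=k,fy=k,interpolation=cv2.INTER_CUBIC)
cv2.imwrite('pics/c7.png',np.hstack([f(a,(200,160,80,100),5),f(b,(245,160,80,100),5)]))
E
```

```text
t 11.0 now [-154.7 -257.8  280.7] yaw -0.75 F [0.3 0.5 0.5] w 0.328 q [-0.39  0.   -0.32  1.2  -0.03  1.11]
[ 0.3296  0.305   0.4955 -0.025 ]
```

View pics/c7.png

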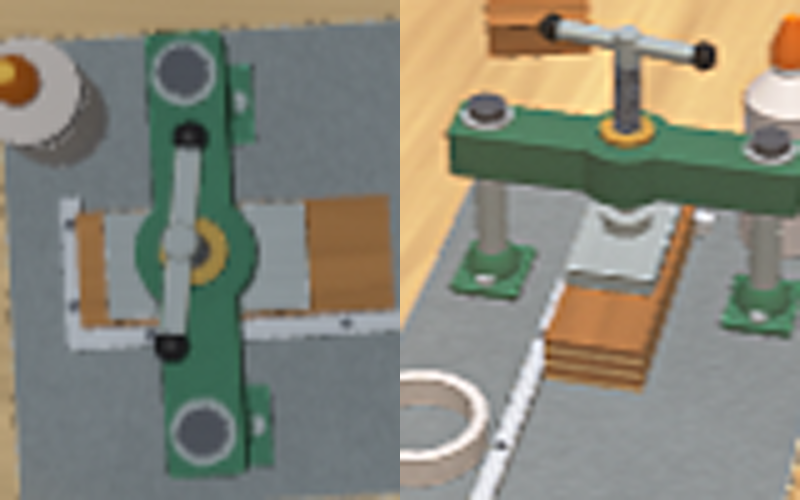

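The blank sits home under the platen: corners at crop (78,213), (84,327), (395,308), (389,197). Checking numerically.

```bash
python3 - <<'E'
from m import *
a=load('t5');p=np.load('press.npy')
up=np.array([(389,197),(395,308),(84,327),(78,213)])/5+[200-.4,160-.4]
bP=[(35,-95,54),(-35,-95,54),(-35,95,54),(35,95,54)]
r=LS(lambda q:(proj(a,W(q,bP))-up).ravel(),[.5,.1,.08]);c,s=np.cos(p[2]),np.sin(p[2]);l=1000*(r.x[:2]-p[:2])
print(c*l[0]+s*l[1],-s*l[0]+c*l[1],np.degrees(r.x[2]-p[2]),np.round(r.fun,1))
E
python3 d.py -50 -75 270 0
```

```text
-0.3191534515183323 -16.104919386426044 -0.2682002889948227 [ 0.2 -0.4  0.3  0.4 -0.3  0.1 -0.2 -0.1]
t 11.1 now [-155.4 -256.1  280.2] yaw -0.72 F [ 0.9 -1.1 -0.7] w 0.145 q [-0.38  0.   -0.32  1.2  -0.03  1.11]
[ 0.3649  0.2062  0.0205 -0.0239]
```

Call:
jog_arm(moves=[[0,0.08,0.045,0.01,-0.01],[0,0.16,0.09,0.02,-0.02],[0,0.24,0.14,0.02,-0.024],[0,0.32,0.18,0.02,-0.024],[0,0.36,0.2,0.02,-0.024]])

```text
time_s: 11.6
position: [0.4628, 0.0276, 0.2633]
orientation: [3.113, 0.05, 1.658]
wrist_force: [-0.4, 0.0, -0.2]
width: 0.005
```

```bash
python3 d.py -28 -30 190 0
```

```text
t 11.6 now [-50.7 -74.1 263.3] yaw 0.26 F [-0.4  0.  -0.2] w 0.005 q [ 0.09  0.12 -0.23  1.19 -0.05  1.58]
[0.0879 0.0458 0.1466 0.0087]
```

Call:
jog_arm(moves=[[0,0.03,0.015,0.02,0],[0,0.06,0.03,0.06,0],[0,0.08,0.042,0.11,0],[0,0.088,0.046,0.147,0],[0,0.088,0.046,0.147,0]])

```text
time_s: 12.1
position: [0.4829, 0.0713, 0.1854]
orientation: [3.119, 0.05, 1.661]
wrist_force: [-0.3, -0.4, -0.3]
width: 0.001
```

```bash
python3 d.py -27 -27 190 0
python3 - <<'E'
import numpy as np
r=38
f=lambda a:np.array([r*np.sin(np.radians(a)),r*np.cos(np.radians(a))])/500
for a0 in (224,139,54):
    print(a0,[np.round(f(a0-17*i)-f(a0),4).tolist() for i in range(1,6)])
E
```

```text
t 12.1 now [-27.1 -32.3 185.4] yaw 0.43 F [-0.3 -0.4 -0.3] w 0.001 q [ 0.18  0.21 -0.33  1.01 -0.05  1.66]
[ 0.0105  0.0003 -0.0091  0.0142]
224 [[0.0183, -0.013], [0.0396, -0.0202], [0.0621, -0.0208], [0.0837, -0.0148], [0.1027, -0.0027]]
139 [[0.0146, 0.0171], [0.0235, 0.0377], [0.0261, 0.06], [0.022, 0.0821], [0.0116, 0.102]]
54 [[-0.0157, 0.016], [-0.0355, 0.0267], [-0.0575, 0.0312], [-0.0799, 0.0291], [-0.1006, 0.0205]]
```

Call:
jog_arm(moves=[[0,0.028,-0.013,-0.006,0],[0,0.05,-0.02,-0.008,0],[0,0.072,-0.021,-0.008,0],[0,0.094,-0.015,-0.008,0],[0,0.113,-0.003,-0.008,0]])

```text
time_s: 12.6
position: [0.4761, 0.127, 0.188]
orientation: [3.118, 0.053, 1.661]
wrist_force: [-2.4, -3.7, 3.5]
width: 0.004
```

```bash
python3 d.py -28.7 24.9 190 0
```

```text
t 12.6 now [-29.3  23.9 188. ] yaw 0.4 F [-2.4 -3.7  3.5] w 0.004 q [ 0.3   0.22 -0.31  1.03 -0.06  1.78]
[ 0.002   0.0011 -0.0039  0.0134]
```

Call:
jog_arm(moves=[[0,0.016,0.018,0,0],[0,0.025,0.039,0,0],[0,0.028,0.061,0,0],[0,0.024,0.083,0,0],[0,0.018,0.096,0,0]])

```text
time_s: 13.1
position: [0.5243, 0.1408, 0.1881]
orientation: [3.118, 0.052, 1.661]
wrist_force: [-3.5, 1.4, -1.0]
width: -0.003
```

```bash
python3 d.py 22.3 30.8 190 0
python3 - <<'E'
import numpy as np
r=38
f=lambda a:np.array([r*np.sin(np.radians(a)),r*np.cos(np.radians(a))])/500
print([np.round(f(58-6*i)-f(58),4).tolist() for i in range(1,6)])
E
```

```text
t 13.1 now [ 19.9  33.6 188.1] yaw 0.42 F [-3.5  1.4 -1. ] w -0.003 q [ 0.29  0.3  -0.19  1.06 -0.06  1.77]
[-0.0056  0.0048 -0.0038  0.0141]
[[-0.0046, 0.0065], [-0.0098, 0.0125], [-0.0156, 0.0179], [-0.022, 0.0227], [-0.0288, 0.0268]]
```

Call:
jog_arm(moves=[[0,-0.006,0.006,0,0],[0,-0.012,0.012,0,0],[0,-0.018,0.017,0,0],[0,-0.023,0.021,0,0],[0,-0.023,0.021,0,0]])

```text
time_s: 13.6
position: [0.5364, 0.13, 0.1892]
orientation: [3.117, 0.052, 1.661]
wrist_force: [-0.9, 0.9, -0.9]
width: -0.006
```

```bash
python3 d.py 32 20 190 0
```

```text
t 13.6 now [ 31.1  21.8 189.2] yaw 0.39 F [-0.9  0.9 -0.9] w -0.006 q [ 0.27  0.32 -0.17  1.07 -0.06  1.75]
[-0.0036  0.0018 -0.0017  0.013 ]
```

Call:
jog_arm(moves=[[0,-0.004,0.001,0,0],[0,-0.008,0.002,0,0],[0,-0.012,0.003,0,0],[0,-0.016,0.004,0,0],[0,-0.016,0.004,0,0]])

```text
time_s: 14.1
position: [0.5385, 0.1244, 0.1896]
orientation: [3.118, 0.046, 1.662]
wrist_force: [-2.1, 8.4, -1.5]
width: -0.005
```

```bash
python3 d.py 32 20 190 0
python3 - <<'E'
from h import *
a=snap('top','t6');b=snap('side','s6')
f=lambda s,r,k:cv2.resize(s['pixels'][r[1]:r[1]+r[3],r[0]:r[0]+r[2]],None,fx=k,fy=k,interpolation=cv2.INTER_CUBIC)
cv2.imwrite('pics/c8.png',np.hstack([f(a,(200,160,80,100),5),f(b,(245,160,80,100),5)]))
E
```

```text
t 14.1 now [ 32.8  16.1 189.6] yaw 0.46 F [-2.1  8.4 -1.5] w -0.005 q [ 0.26  0.32 -0.17  1.07 -0.05  1.73]
[ 0.0078 -0.0014 -0.0009  0.0153]
```

View pics/c8.png

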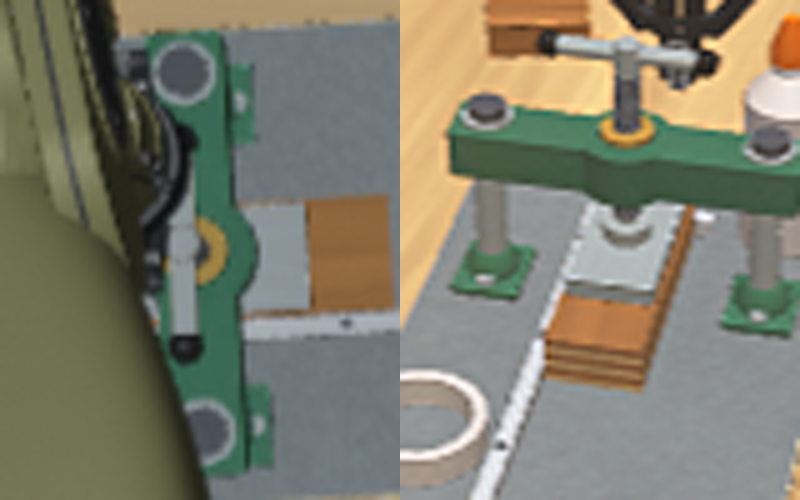

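The platen is down on the blank (its edge meets the top at side-crop (610,290)) and the push force is building. Now the nip.

Call:
jog_arm(moves=[[0,-0.008,0,0,0],[0,-0.014,0,0,0],[0,-0.02,0,0,0],[0,-0.026,0,0,0],[0,-0.026,0,0,0]])

```text
time_s: 14.7
position: [0.5389, 0.1223, 0.1899]
orientation: [3.118, 0.023, 1.668]
wrist_force: [-3.8, 31.9, -5.4]
width: -0.001
```

```bash
python3 d.py 32 20 190 0
```

```text
t 14.7 now [ 33.   14.  189.9] yaw 0.82 F [-3.8 31.9 -5.4] w -0.001 q [ 0.24  0.31 -0.17  1.06 -0.03  1.71]
[ 0.012  -0.0018 -0.0003  0.0275]
```

Stopped dead at 32 N (about 1 N m). Backing off and lifting clear.

Call:
jog_arm(moves=[[0,0.02,0,0,0],[0,0.04,0,0,0],[0,0.045,0,-0.05,0],[0,0.045,0,-0.13,0],[0,0.045,0,-0.19,0]])

```text
time_s: 15.2
position: [0.535, 0.1459, 0.2865]
orientation: [3.116, 0.025, 1.668]
wrist_force: [1.3, 0.3, -0.7]
width: 0.001
```

Call:
jog_arm(moves=[[0,0,-0.04,-0.02,0],[0,0.02,-0.12,-0.02,0],[0,0.06,-0.2,-0.02,0],[0,0.12,-0.28,-0.02,0],[0,0.18,-0.36,-0.02,0]])

```text
time_s: 15.7
position: [0.3463, 0.2177, 0.2901]
orientation: [3.113, 0.026, 1.665]
wrist_force: [0.1, 1.1, -0.0]
width: -0.002
```

Call:
jog_arm(moves=[[0,0.06,-0.04,0,0],[0,0.1,-0.06,0,0],[0,0.14,-0.06,0,0],[0,0.14,-0.06,0,0],[0,0.14,-0.06,0,0]])

```text
time_s: 16.2
position: [0.3104, 0.284, 0.2877]
orientation: [3.112, 0.028, 1.665]
wrist_force: [0.3, -0.9, 0.3]
width: 0.002
```

```bash
python3 d.py
python3 - <<'E'
from h import *
a=snap('top','t7');b=snap('side','s7')
f=lambda s,r,k:cv2.resize(s['pixels'][r[1]:r[1]+r[3],r[0]:r[0]+r[2]],None,fx=k,fy=k,interpolation=cv2.INTER_CUBIC)
cv2.imwrite('pics/c9.png',np.hstack([f(a,(200,160,80,100),5),f(b,(245,160,80,100),5)]))
E
```

```text
t 16.2 now [-181.4  194.1  287.7] yaw 0.63 F [ 0.3 -0.9  0.3] w 0.002 q [ 0.77  0.06 -0.24  1.27 -0.04  2.25]
```

View pics/c9.png

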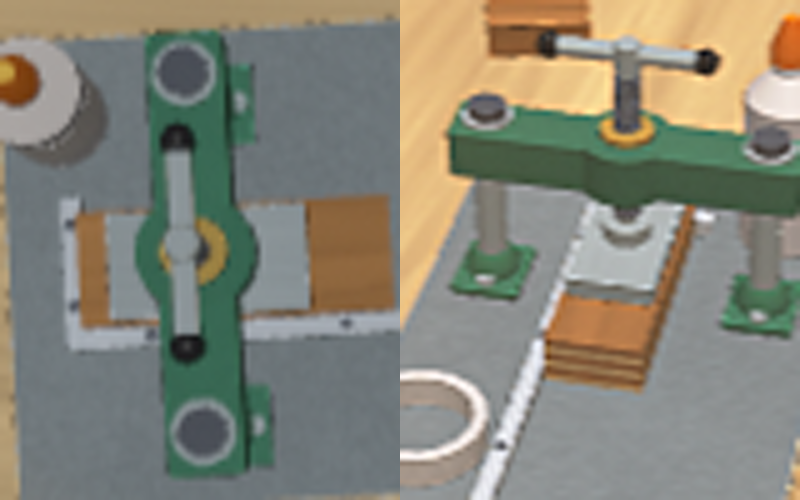

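The blank hasn't moved: its corners are at the same pixels as before. The bar lies along the press x axis (within about 1°), which is the angle expected with the platen at 36 mm on the blank. The neighbouring objects in view look unmoved.

```bash
python3 -c "
from cell import *
print(sign_off())"
```

```text
the job is handed in; nothing more can be done
None
```

The job is handed in, finished at about 16 s of the 67 s allowed. `sign_off()` gives no verdict, so the checks below are my own.

- **Raising the platen:** I wound the T-bar up by pushing it round with the shut fingers. The platen measured 44.6 mm above the board.
- **Placing the blank:** I gripped the blank, slid it flat past the tape and pushed it against the rail (12 N) and the stop (23 N) until it moved no further. Before nipping, the camera put its centre at x -0.3, y -16.1 mm and -0.3° in the press frame, inside tolerance. After nipping, its corners were at the same pixels.
- **Nipping down:** I wound the bar down until it stopped dead at about 32 N push (about 1 N m). It came to rest along the press x axis, which matches a platen height of 36 mm.
- **At the end:** The arm is clear and the wrist force is about zero. The glue bottle and the tape look unmoved. I did not check the other loose items after the start, but the arm did not go near them.

None of these checks failed. The platen's force on the blank can't be measured directly; I inferred it from the push. While the blank was gripped, one reading suggested it sat 2–3° off in the fingers, and pushing it against the rail took that out.

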